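# Tip the old wheel weights into the scrap bin

### The job

Slide the red scrap bin along the bench, around the chrome post and the brass post without touching either, until its long side is snug against the grey stand, centred under the tray's pouring lip. Then lift the green tray's handle so that all three wheel weights slide off into the bin, and lower the tray gently back down onto its stand and let go. Do not lift the bin off the bench, and leave the valve stems, the brass cap and the spray bottle alone.

Things in the scene. Friction and masses are not known exactly. Their poses are not given: they have to be found in the camera images.
- stand: Grey steel stand fixed to the bench, carrying the hinged green tray. Origin on the bench directly below the hinge line, which is 108 mm up; x runs along the hinge, +y to the handle, -y to the pouring side. Its upright front face (120 mm wide, 92 high) is the plane y = 0 and stops the bin. With the tray level it spans y -50 (lip) to +201 mm (bar), x -74 to +74 mm. Turned only a little from the bench axes.
- tray (a joint): Tilt of the tray about the hinge line, rad: 0 level on its stop, growing as the handle end is lifted, up to 1.3. It falls back when let go; about 4 to 6 N at the bar lifts it. Tray 122 mm wide, 200 long, floor top 110 mm above the bench when level, 22 mm walls on three sides, pouring end open. The weights start to slide between 0.4 and 0.7 rad; holding 1.1 rad for a second empties it.
- tray_grip (a point): Centre of the tray's round black handle bar: 12 mm thick, parallel to the stand's x, 96 mm free between two thin struts. With the tray level: y +195, z 158 mm in the stand's frame (50 mm above the hinge line), 24 mm above the tray's rim and 45 mm outside its end wall, clear above. Moves with the tray in a circle about the hinge line and can turn between gripping fingers. Its axes are the tray's.
- tray_lip (a point): Middle of the tray's open pouring edge, on the floor's top: 50 mm out from the hinge to the pouring side (stand's -y), 110 mm high when level; moves with the tray, swinging down to about 62 mm high at 1.1 rad.
- bin: Loose red open-topped steel bin, about 0.5 kg: outside 170 mm along its x, 140 mm along its y, 50 mm high, walls 4 mm. Origin at the centre of its underside. When snug under the lip its origin is at x = 0, y = -70 mm in the stand's frame, its x axis along the stand's x axis.
- core_post: Fixed round chrome valve core post on the bench, 40 mm diameter, 106 mm high. Origin at the centre of its foot. Not to be touched. It stands on the robot's side of the bin's way, between the bin's start and the stand.
- air_post: Fixed brass air outlet post, round, 40 mm diameter, 108 mm high, a blue-ended nozzle pointing 44 mm out on its +x, away from the bin's way. Origin at the centre of its foot. Not to be touched. The bin must pass between it and the chrome post: that gap is 55 to 100 mm wider than the bin's 170 mm, and the straight way from there to the lip runs along the stand's y axis.
- weight1_c (a point): Zinc clip-on wheel weight 1, a grey bar 75 mm long (its y), 22 mm wide, 19 mm high with its clip, about 0.13 kg, lying loose on the tray. The point is 8 mm above its underside, at its middle.
- weight2_c (a point): Zinc clip-on wheel weight 2, a grey bar 75 mm long (its y), 22 mm wide, 19 mm high with its clip, about 0.13 kg, lying loose on the tray. The point is 8 mm above its underside, at its middle.
- weight3_c (a point): Zinc clip-on wheel weight 3, a grey bar 75 mm long (its y), 22 mm wide, 19 mm high with its clip, about 0.13 kg, lying loose on the tray. The point is 8 mm above its underside, at its middle.
- stem1_c (a point): Bystander: black rubber valve stem 1 standing on its foot, 34 mm diameter, 66 mm high. The point is half-way up. Leave alone.
- stem2_c (a point): Bystander: black rubber valve stem 2 standing on its foot, 34 mm diameter, 66 mm high. The point is half-way up. Leave alone.
- stem3_c (a point): Bystander: black rubber valve stem 3 standing on its foot, 34 mm diameter, 66 mm high. The point is half-way up. Leave alone.
- cap: Bystander: brass valve cap standing on the bench, 32 mm diameter, 26 mm high, origin under its centre. Leave alone.
- spray: Bystander: green spray bottle with a red cap, 60 mm diameter, 150 mm high, origin under its centre. Leave alone.
Things that resemble listed ones, but are neither listed nor needed, are in the scene too. Several things have the shape of the bin; the one meant has the colours described above.

How it is judged:
By the outcome, as a careful person would: the job done as asked, in the order asked, and still so for the second after the job is handed in, with the robot touching nothing.
It also fails if it takes over 72 s, if anything falls off the work surface, if the arm or the gripper's body presses on something with over 40 N, if the wrist force passes 120 N, or if a joint passes its speed limit or range.

### The arm

A 6-joint arm with a two-finger parallel gripper is mounted at the origin on the work surface. World frame = base frame: x ahead of the robot, y to its left, z up, the work surface at z = 0. Lengths are in m, angles in rad, forces in N, time in s.
With the tool pointing down it reaches from about 0.35 to 0.775 m from the base axis. Payload 5.5 kg.
Tool frame: the origin (TCP) lies on the centre line of the jaws, within the pads' length; the fingertips stand 17 mm ahead of it and the grasp point (between the pads) lies 2 mm behind it (ctrl.tip_reach is the distance from the TCP to the fingertips, in m); x points along the fingers, y is the direction in which the jaws open and shut, and the axes are right-handed (so a half turn about x gives the same grasp; the last joint's range is limited). The gripper opens to 85 mm and grips with 20 to 120 N. Pads are 22 mm wide; open, the fingers measure 114 mm over their backs; the gripper's body (76 mm by 85 mm) begins 54 mm behind the grasp point. The pads swing forward as they close: fully open they stand 13 mm farther back than shut.
Start: joints at [1.097, 0.313, 0.046, 1.304, 0, 1.431], TCP at [0.188, 0.543, 0.248] pointing down, gripper open.
Joint ranges: [-2.76, 2.76], [-0.86, 1.69], [-1.03, 1.26], [-2.2, 2.34], [-1.47, 1.5], [-3.14, 3.14]. Speed limits (rad/s): [2.57, 2.57, 3.14, 3.14, 3.14, 3.14].

### API

Orientations are given as a unit quaternion [w, x, y, z].
In Python, from plant import ctrl gives the robot as it stands.
- The arm moves only by the tool move_arm, never from a script. Its argument "deltas" is one flat list of numbers, 7 for each row, row after row: the shift along the tool's x, y, z in mm, then the turn, a rotation vector about the tool's x, y, z in rad, then the finger opening in mm, from 0 to 85.4. In form: [tx, ty, tz, wx, wy, wz, claw, tx, ty, tz, wx, wy, wz, claw, ...]. A call has 1 to 10 rows; each row shifts and turns the commanded pose from where the row before left it, along the tool's axes as they then stand; what a row does not reach is not made up. A row lasts 1/10 s, in which the tool goes at most 50 mm and 8.59 degrees, less where a joint would pass 70% of its speed; a pose out of reach is approached as far as the arm can. A call is refused whole if a number of a shift passes 50 or a number of a turn 0.15, either way. A call with a gripper value outside its range is refused whole. The fingers move at their own pace and stop on an object; "grip_force" is the grip in N (left out, the last holds). Time passes only in rows, so rows that do not move let the fingers close. It gives the time, the measured TCP pose, the force and the opening at its end, in the units of the state.
- ctrl.observe(): the state, without advancing time (a new reading comes with each control period).
- ctrl.grab_frame(name): name is "scene" or "top" or "wrist"; returns the picture (420x560x3 uint8, blue, green, red); there is no depth.
- ctrl.camera_params(name): a dict with "fx", "fy", "cx", "cy" (pixels), "camera_from_world" (4x4, takes a point from world to camera coordinates). Camera axes: x right, y up, looking along -z (the intrinsics and any distortion apply to the point x, -y, -z); pixel columns grow to the right and rows downward; lengths in m; the calibration is good to about 2 mm. A picture is of the moment at which its call begins: read the wrist's pose just before it. camera_params takes no time and is no camera call; for the wrist camera it gives the pose at the moment of the call.
- ctrl.close_job(): hands the job in, once; it reports no verdict.
Trained networks look in the newest picture that a camera, given by its name, has taken for a name from the list of things; names that differ only in an ending like _2 or _b are one class to them, and where a whole thing is asked for, a point or a joint stands for the part that bears it (a point fixed in the world has none). Each returns a list of dicts, best first, with "conf" (0 to 1); they miss things now and then, are a little off and sometimes report something else, mostly with a low value. They report only what shows in the picture. A call takes as long as a camera call. They do not tell look-alikes from the thing itself.
- ctrl.recognise(camera, name): "location" ([column, row] in pixels, amid what is visible of it).
- ctrl.tip_of(camera, name): "location" ([column, row] in pixels: a listed point, or the origin of a listed thing).
The state is a dict: "t": time; "joint_positions": joint angles; "qvel": joint speeds; "joint_efforts": joint torques, N m; "position": TCP position; "eef_rot": TCP orientation; "ft_force": force on the tool from outside, world axes, zero at the start; "ft_torque": the same for the moment, N m; "opening": opening from 0.0 (shut) to 1.0 (fully open).
Only numpy, scipy, OpenCV 4.12 (cv2) and the standard library are available. Lean on these libraries where they do the work, as an engineer would, in place of code of your own. Each camera call takes 0.05 s, during which the arm holds its last target. There are 200 camera calls.

## Working session

There is one attempt and no reset: what is moved stays moved. The work goes in short steps, Python scripts to look and compute and a tool call to move; the robot and the scene stay as the last step left them, time stands still between calls to the robot, and variables do not carry over. Pictures are saved under pics/ and viewed, about 8 in all and at most 12, crops included, and the job is handed in when it is done.

Besides the shell and the picture viewer there is one more tool, called as name(argument=value, ...) on one line, values as JSON. move_arm: Moves the arm, as the interface text tells. Its arguments: {"type":"object","properties":{"deltas":{"type":"array"},"grip_force":{"type":"number"}},"required":["deltas"]}

```bash
mkdir -p pics; ls; python3 - <<'E'
from plant import ctrl
import cv2,numpy as np
o=ctrl.observe();print({k:np.round(v,3).tolist() for k,v in o.items()})
for c in("scene","top"):
    im=ctrl.grab_frame(c);cv2.imwrite(f"pics/{c}0.png",im)
    p=ctrl.camera_params(c);print(c,{k:np.round(v,3).tolist() for k,v in p.items()})
    for n in["stand","tray_grip","tray_lip","bin","core_post","air_post","weight1_c","stem1_c","cap","spray"]:
        print(n,[(np.round(d["location"]).tolist(),round(d["conf"],2)) for d in ctrl.tip_of(c,n)][:5])
E
```

```text
pics
{'t': 0.0, 'joint_positions': [1.097, 0.314, 0.045, 1.304, -0.0, 1.431], 'qvel': [-0.0, 0.001, 0.001, 0.001, 0.001, 0.001], 'joint_efforts': [0.0, -48.063, 29.853, 0.019, -0.0, 0.0], 'position': [0.188, 0.543, 0.247], 'eef_rot': [0.697, 0.117, 0.697, -0.118], 'ft_force': [0.816, 0.31, -0.443], 'ft_torque': [-0.025, -0.024, 0.017], 'opening': 1.0}
scene {'fx': 442.001, 'fy': 442.001, 'cx': 277.018, 'cy': 209.108, 'camera_from_world': [[0.119, 0.993, 0.001, 0.036], [-0.551, 0.065, 0.832, 0.232], [0.826, -0.1, 0.555, -1.811], [0.0, 0.0, 0.0, 1.0]]}
stand [([350.0, 225.0], 0.81)]
tray_grip [([422.0, 182.0], 0.95), ([350.0, 229.0], 0.52)]
tray_lip [([339.0, 199.0], 0.84)]
bin [([222.0, 220.0], 0.63), ([159.0, 200.0], 0.61)]
core_post [([294.0, 207.0], 0.86), ([387.0, 196.0], 0.61)]
air_post [([309.0, 263.0], 0.95)]
weight1_c [([380.0, 189.0], 0.61)]
stem1_c []
cap [([366.0, 274.0], 0.68)]
spray [([395.0, 276.0], 0.56)]
top {'fx': 469.34, 'fy': 469.34, 'cx': 282.421, 'cy': 215.625, 'camera_from_world': [[-0.026, -1.0, 0.015, -0.112], [0.994, -0.024, 0.108, -0.572], [-0.108, 0.018, 0.994, -1.212], [0.0, 0.0, 0.0, 1.0]]}
stand [([188.0, 224.0], 0.69), ([145.0, 242.0], 0.57), ([168.0, 140.0], 0.55), ([154.0, 210.0], 0.24)]
tray_grip [([89.0, 222.0], 0.57)]
tray_lip [([197.0, 219.0], 0.7)]
bin [([452.0, 211.0], 0.74), ([422.0, 308.0], 0.61), ([245.0, 173.0], 0.47)]
core_post [([252.0, 274.0], 0.63)]
air_post [([246.0, 171.0], 0.77), ([144.0, 240.0], 0.47), ([197.0, 223.0], 0.24), ([202.0, 283.0], 0.19)]
weight1_c [([145.0, 240.0], 0.63)]
stem1_c [([179.0, 283.0], 0.45), ([199.0, 222.0], 0.2)]
cap [([198.0, 151.0], 0.43)]
spray [([170.0, 144.0], 0.67)]
```

View pics/scene0.png

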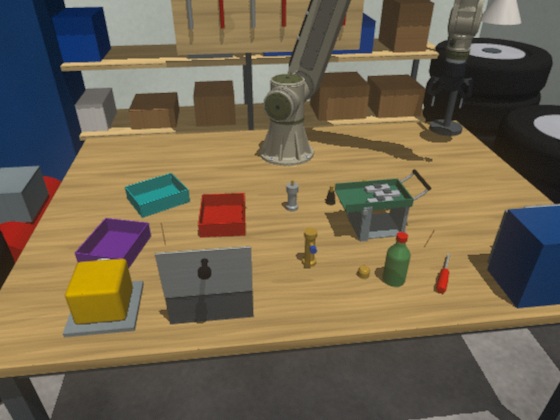

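View pics/top0.png

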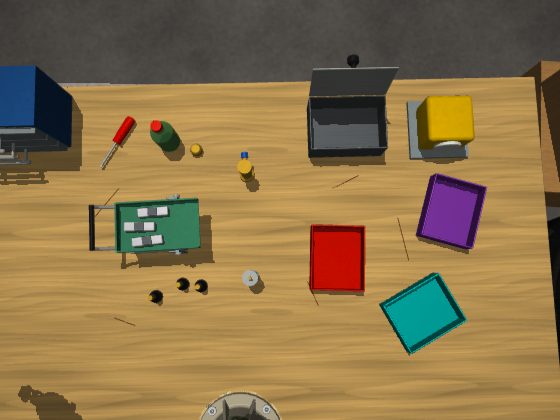

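Top view: the red bin is at (337,258), with purple (452,211), teal (422,308) and a grey box (347,125) as look-alikes. The stand and tray are at (157,226) with the bar at (91,228), the chrome post at (250,278), and the brass post at (245,168). I choose the red bin.

```bash
cat > h.py <<'E'
from plant import ctrl
import cv2,numpy as np
from scipy.optimize import minimize
def proj(p,X):
    X=np.atleast_2d(X);C=np.asarray(p["camera_from_world"]);q=X@C[:3,:3].T+C[:3,3]
    return np.c_[p["cx"]+p["fx"]*q[:,0]/-q[:,2],p["cy"]-p["fy"]*q[:,1]/-q[:,2]]
def backproj(p,uv,z):
    C=np.asarray(p["camera_from_world"]);R,t=C[:3,:3],C[:3,3];o=-R.T@t
    d=R.T@np.array([(uv[0]-p["cx"])/p["fx"],-(uv[1]-p["cy"])/p["fy"],-1]);return o+d*(z-o[2])/d[2]
def comp(mask,uv):
    """connected component nearest to pixel uv"""
    n,l,s,c=cv2.connectedComponentsWithStats(mask.astype(np.uint8))
    k=1+min((i for i in range(n-1) if s[i+1,4]>150),key=lambda i:np.hypot(*(c[i+1]-uv)));return (l==k).astype(np.uint8)
def place(P,s):
    c,sn=np.cos(s[2]),np.sin(s[2]);return np.c_[s[0]+c*P[:,0]-sn*P[:,1],s[1]+sn*P[:,0]+c*P[:,1],P[:,2]]
def box(x0,x1,y0,y1,z0,z1): return np.array([[x,y,z] for x in(x0,x1) for y in(y0,y1) for z in(z0,z1)])
def hull(m):
    return cv2.convexHull(cv2.findNonZero(m))
S=8
def fit(views,P,s0):
    """views: (params, mask). fit convex silhouette of P at pose s (x,y,yaw) by IoU with mask hull"""
    T=[(p,cv2.resize(cv2.fillConvexPoly(np.zeros(m.shape,np.uint8),hull(m),1),None,fx=4,fy=4,interpolation=0)) for p,m in views]
    def cost(s):
        e=0
        for p,h in T:
            a=np.zeros_like(h);q=(proj(p,place(P,s))+.5)*4-.5
            cv2.fillConvexPoly(a,cv2.convexHull(np.round(q*16).astype(np.int32)),1,cv2.LINE_8,4)
            e+=1-(a&h).sum()/(a|h).sum()
        return e
    r=minimize(cost,s0,method="Nelder-Mead",options=dict(initial_simplex=np.array(s0)+np.array([[0,0,0],[.02,0,0],[0,.02,0],[0,0,.1]]),xatol=1e-4,fatol=1e-5))
    return r.x,r.fun
def red(im):
    h=cv2.cvtColor(im,cv2.COLOR_BGR2HSV);return ((h[...,0]<8)|(h[...,0]>172))&(h[...,1]>150)&(h[...,2]>50)
def green(im):
    h=cv2.cvtColor(im,cv2.COLOR_BGR2HSV);return (h[...,0]>55)&(h[...,0]<85)&(h[...,1]>90)&(h[...,2]>30)
BIN=box(-.085,.085,-.07,.07,0,.05)
TRAY=box(-.061,.061,-.05,.15,.108,.110).tolist()+box(-.061,.061,-.048,.15,.108,.133).tolist();TRAY=np.array(TRAY)
E
python3 - <<'E'
from h import *
pt,ps=ctrl.camera_params("top"),ctrl.camera_params("scene")
t,s=cv2.imread("pics/top0.png"),cv2.imread("pics/scene0.png")
for n,f,P,a,b,z in(("bin",red,BIN,(337,258),(222,215),.025),("tray",green,TRAY,(157,226),(375,195),.12)):
    mt,ms=comp(f(t),a),comp(f(s),b);x0=backproj(pt,a,z)
    if n=="tray": x0[1]-=.05
    for v in([(pt,mt)],[(ps,ms)],[(pt,mt),(ps,ms)]):
        r=fit(v,P,[x0[0],x0[1],0.0]);print(n,np.round(r[0],4),round(r[1],4))
    print([cv2.boundingRect(m) for m in (mt,ms)])
for n,uv,z in(("core",(250,278),.106),("air",(245,165),.108),("stem",(155,296),.06),("stem",(183,284),.06),("stem",(201,286),.06),("cap",(196,150),.026),("bar",(91,228),.158),("spray",(163,135),.1)):
    print(n,np.round(backproj(pt,uv,z),3))
for n,uv in(("core",(294,207)),("air",(309,263))): print(n,"scene foot",np.round(backproj(ps,uv,0),3))
for n,uv in(("core",(252,274)),("air",(246,171))): print(n,"top foot",np.round(backproj(pt,uv,0),3))
crop=lambda im,x,y,w,h:cv2.resize(im[y:y+h,x:x+w],(w*4,h*4),interpolation=cv2.INTER_CUBIC)
cv2.imwrite("pics/c1.png",np.hstack([crop(t,230,150,60,145),crop(t,300,160,80,145)]))
E
```

```text
bin [ 0.4546 -0.2659 -0.0428] 0.0146
bin [ 0.4525 -0.2643 -0.0468] 0.0355
bin [ 0.4541 -0.2657 -0.0458] 0.0578
[(309, 225, 56, 66), (198, 193, 47, 44)]
tray [0.5454 0.1313 0.039 ] 0.0223
tray [0.5336 0.1046 0.7403] 0.7045
tray [0.5452 0.1314 0.0394] 0.7536
[(115, 198, 85, 55), (336, 188, 38, 20)]
core [ 0.409 -0.042  0.106]
air [ 0.691 -0.035  0.108]
stem [0.369 0.202 0.06 ]
stem [0.397 0.131 0.06 ]
stem [0.391 0.085 0.06 ]
cap [0.753 0.101 0.026]
bar [0.537 0.328 0.158]
spray [0.775 0.173 0.1  ]
core scene foot [ 0.404 -0.028  0.   ]
air scene foot [ 0.691 -0.029  0.   ]
core top foot [ 0.417 -0.042  0.   ]
air top foot [ 0.698 -0.031  0.   ]
```

View pics/c1.png

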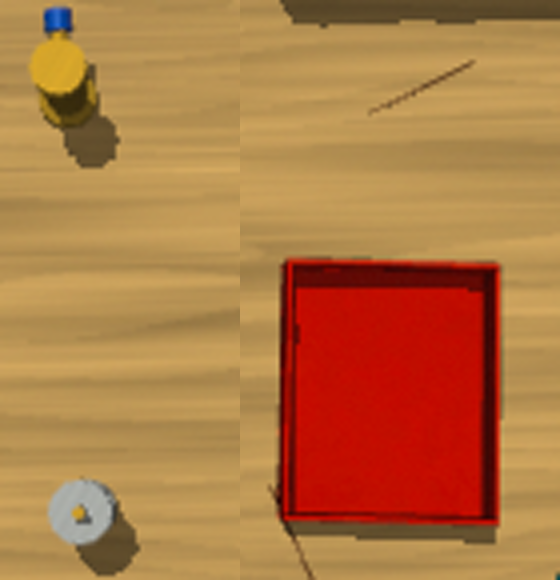

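The crop confirms it: the plain red bin, brass post head at (245,167), chrome post at (250,278). The gap is about 238 mm, which leaves 68 mm of slack and matches the description. Next is the grasp on the middle of the bin's -y wall.

```bash
cat >> h.py <<'E'
from scipy.spatial.transform import Rotation as Ro
def tool(a):
    """tool down, jaw (tool y) along world direction at angle a from +x"""
    x=np.array([0,0,-1.]);y=np.array([np.cos(a),np.sin(a),0]);return np.c_[x,y,np.cross(x,y)]
def go(pos,yaw):
    """turn first, then shift in mm along the turned tool axes; jaw along bin/stand y at yaw (half turn: nearest)"""
    o=ctrl.observe();q=o["eef_rot"];R=Ro.from_quat([q[1],q[2],q[3],q[0]]).as_matrix()
    for a in(yaw+np.pi/2,yaw-np.pi/2):
        G=tool(a);w=Ro.from_matrix(R.T@G).as_rotvec();print("turn",np.round(w,3),"shift mm",np.round(G.T@(np.array(pos)-o["position"])*1e3,1))
    print("pos",np.round(o["position"],4),"q6",round(o["joint_positions"][5],2),"t",round(o["t"],2),"F",np.round(o["ft_force"],1),"op",round(o["opening"],3))
E
python3 -c "
from h import *
go([.4515,-.334,.15],-.045);print(tool(-.045+1.5708).round(2))
go([.4515,-.334,.034],-.045)"
```

```text
turn [-0.289 -0.    -0.   ] shift mm [  98.3 -864.6  302.3]
turn [ 2.853 -0.     0.   ] shift mm [  98.3  864.6 -302.3]
pos [0.1884 0.5433 0.2483] q6 1.43 t 1.1 F [ 0.   0.1 -0.3] op 0.99
[[ 0.    0.04  1.  ]
 [ 0.    1.   -0.04]
 [-1.    0.    0.  ]]
turn [-0.289 -0.    -0.   ] shift mm [ 214.3 -864.6  302.3]
turn [ 2.853 -0.     0.   ] shift mm [ 214.3  864.6 -302.3]
pos [0.1884 0.5433 0.2483] q6 1.43 t 1.1 F [ 0.   0.1 -0.3] op 0.99
```

move_arm(deltas=[0,0,0,-0.145,0,0,85,0,0,0,-0.144,0,0,85,0,-30,38,0,0,0,85,0,-30,38,0,0,0,85,0,-30,38,0,0,0,85,0,-30,38,0,0,0,85,0,-30,38,0,0,0,85,0,-30,38,0,0,0,85,0,-30,38,0,0,0,85,0,-30,36,0,0,0,85], grip_force=60)

```text
t: 2.1
position: [0.4808, 0.2885, 0.2485]
eef_rot: [0.707, 0.016, 0.707, -0.016]
ft_force: [-0.3, 1.2, -0.6]
opening: 0.994
```

move_arm(deltas=[0,-45,0,0,0,0,85,0,-45,0,0,0,0,85,0,-45,0,0,0,0,85,0,-45,0,0,0,0,85,0,-45,0,0,0,0,85,0,-45,0,0,0,0,85,0,-45,0,0,0,0,85,0,-45,0,0,0,0,85,0,-45,0,0,0,0,85,0,-45,0,0,0,0,85])

```text
t: 3.1
position: [0.4589, -0.1614, 0.2486]
eef_rot: [0.707, 0.016, 0.707, -0.016]
ft_force: [1.6, -0.9, 0.7]
opening: 0.998
```

move_arm(deltas=[20,-45,0,0,0,0,85,20,-45,0,0,0,0,85,20,-40,0,0,0,0,85,20,-25,0,0,0,0,85,18,-20,0,0,0,0,85,0,0,0,0,0,0,85,0,0,0,0,0,0,85])

```text
t: 3.8
position: [0.4509, -0.3342, 0.1499]
eef_rot: [0.707, 0.017, 0.707, -0.016]
ft_force: [-0.5, -0.1, 1.2]
opening: 0.991
```

```bash
python3 - <<'E'
from h import *
go([.4515,-.334,.034],-.045)
pt,pw=ctrl.camera_params("top"),ctrl.camera_params("wrist")
t=ctrl.grab_frame("top");w=ctrl.grab_frame("wrist");cv2.imwrite("pics/w1.png",w)
print(np.round(proj(pw,place(np.array([[-.085,-.07,.05],[.085,-.07,.05],[.085,.07,.05],[-.085,.07,.05]]),[.4545,-.266,-.044]))))
E
```

```text
turn [-0.001 -0.001 -0.001] shift mm [115.9   0.2   0.6]
turn [ 3.141e+00 -2.000e-03  2.000e-03] shift mm [115.9  -0.2  -0.6]
pos [ 0.4509 -0.3342  0.1499] q6 -0.74 t 3.8 F [-0.5 -0.1  1.2] op 0.991
[[280.  81.]
 [281. 332.]
 [476. 331.]
 [522.  80.]]
```

View pics/w1.png

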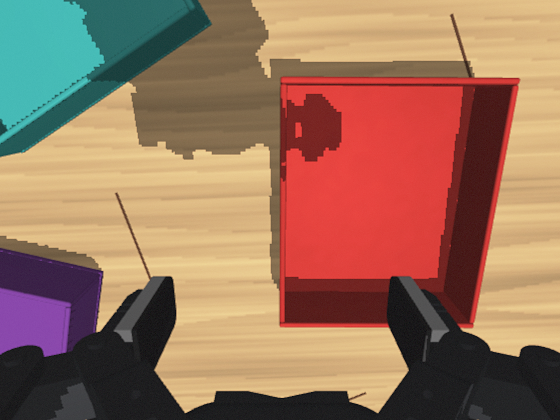

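The wrist view shows the bin's rim corners at (282,79), (283,326), (472,327) and (520,79), within a few pixels of the prediction. The wall lies midway between the fingers, so I descend.

move_arm(deltas=[30,0,0,0,0,0,85,30,0,0,0,0,0,85,26,0,0,0,0,0,85,20,0,0,0,0,0,85,10,0,0,0,0,0,85,0,0,0,0,0,0,85], grip_force=50)

```text
t: 4.5
position: [0.4513, -0.3332, 0.0339]
eef_rot: [0.707, 0.016, 0.707, -0.015]
ft_force: [-0.3, 0.2, 0.6]
opening: 0.994
```

move_arm(deltas=[0,0,0,0,0,0,30,0,0,0,0,0,0,0,0,0,0,0,0,0,0,0,0,0,0,0,0,0,0,0,0,0,0,0,0,0,0,0,0,0,0,0,0,0,0,0,0,0,0,0,0,0,0,0,0,0,0,0,0,0,0,0,0,0,0,0,0,0,0,0])

```text
t: 5.5
position: [0.4516, -0.3344, 0.0346]
eef_rot: [0.707, 0.016, 0.707, -0.016]
ft_force: [0.4, 1.9, 5.1]
opening: 0.036
```

```bash
python3 - <<'E'
from h import *
pt=ctrl.camera_params("top");t=ctrl.grab_frame("top");cv2.imwrite("pics/top1.png",t)
r=fit([(pt,comp(red(t),(337,258)))],BIN,[.4545,-.266,-.044]);print(np.round(r[0],4),r[1])
go([.5600,-.288,.034],.039)
E
```

```text
[ 0.4547 -0.2676 -0.0362] 0.1097988715115984
turn [-0.084  0.     0.   ] shift mm [  0.6  42.2 110.2]
turn [ 3.058e+00  0.000e+00 -1.000e-03] shift mm [   0.6  -42.2 -110.2]
pos [ 0.4515 -0.3344  0.0346] q6 -0.74 t 5.55 F [0.1 1.4 5.3] op 0.034
```

move_arm(deltas=[0,0,8,-0.02,0,0,0,0,0,10,-0.02,0,0,0,0,0,12,-0.02,0,0,0,0,4,12,-0.024,0,0,0,0,6,12,0,0,0,0,0,8,12,0,0,0,0,0,8,12,0,0,0,0,0,8,12,0,0,0,0,0,6,12,0,0,0,0,0,2,9,0,0,0,0])

```text
t: 6.55
position: [0.5598, -0.2904, 0.0346]
eef_rot: [0.706, -0.015, 0.708, 0.014]
ft_force: [-8.7, -2.3, 8.6]
opening: 0.04
```

```bash
python3 - <<'E'
from h import *
pt=ctrl.camera_params("top");t=ctrl.grab_frame("top");cv2.imwrite("pics/top2.png",t)
r=fit([(pt,comp(red(t),(337,220)))],BIN,[.55,-.22,.039]);print(np.round(r[0],4),r[1])
go([.5507,-.0065,.034],.039)
E
```

```text
[ 0.5575 -0.2226  0.0437] 0.34999650789216374
turn [ 0.001 -0.001  0.001] shift mm [  0.6 283.7   0.5]
turn [-3.14e+00 -2.00e-03 -2.00e-03] shift mm [   0.6 -283.7   -0.5]
pos [ 0.5613 -0.29    0.0346] q6 -0.64 t 6.6 F [-3.4  0.5  8.4] op 0.041
```

View pics/top2.png

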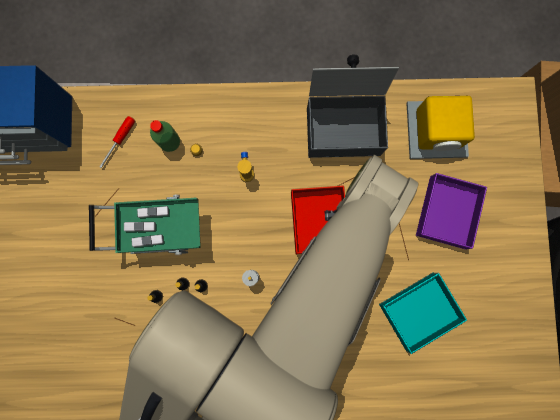

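The bin is in line at (293..345, 187..253), with both posts well clear of its way. I slide it along the stand's y, stopping part-way to check.

move_arm(deltas=[0,8,0,0,0,0,0,0,12,0,0,0,0,0,0,14,0,0,0,0,0,0,14,0,0,0,0,0,0,14,0,0,0,0,0,0,14,0,0,0,0,0,0,14,0,0,0,0,0,0,10,0,0,0,0,0])

```text
t: 7.4
position: [0.5569, -0.1892, 0.0346]
eef_rot: [0.707, -0.014, 0.707, 0.014]
ft_force: [0.1, -5.5, 4.0]
opening: 0.042
```

```bash
python3 - <<'E'
from h import *
pt=ctrl.camera_params("top");t=ctrl.grab_frame("top");s=ctrl.grab_frame("scene")
cv2.imwrite("pics/m3.png",np.hstack([cv2.resize(t[120:320,80:380],(450,300)),cv2.resize(s[100:300,180:410],(345,300))]))
r=fit([(pt,comp(red(t),(290,220)))],BIN,[.55,-.11,.039]);print(np.round(r[0],4),r[1])
go([.5507,-.0065,.034],.039)
E
```

```text
[ 0.566  -0.1118 -0.0183] 0.570251441100541
turn [ 0.002  0.    -0.002] shift mm [  0.6 181.4   1. ]
turn [-3.139e+00  3.000e-03  1.000e-03] shift mm [   0.6 -181.4   -1. ]
pos [ 0.5568 -0.1878  0.0346] q6 -0.5 t 7.5 F [0.5 3.1 6.9] op 0.038
```

View pics/m3.png

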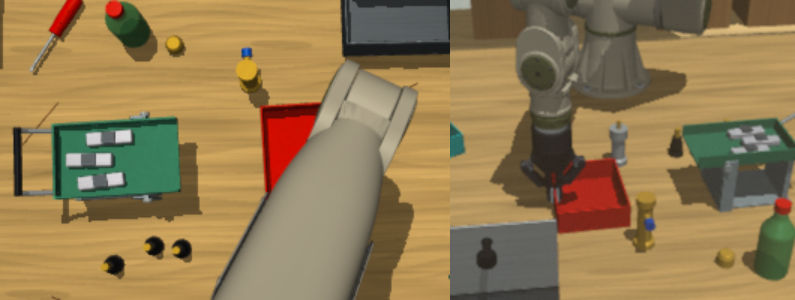

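The forearm passes high above the posts. In the scene crop the bin at (590,195) is lined up with the gap. I continue.

move_arm(deltas=[0,10,0,0,0,0,0,0,15,0,0,0,0,0,0,18,0,0,0,0,0,0,18,0,0,0,0,0,0,18,0,0,0,0,0,0,18,0,0,0,0,0,0,18,0,0,0,0,0,0,18,0,0,0,0,0,0,18,0,0,0,0,0,0,14,1,0,0,0,0])

```text
t: 8.5
position: [0.5511, -0.025, 0.0346]
eef_rot: [0.707, -0.014, 0.707, 0.013]
ft_force: [-0.2, -7.3, 6.0]
opening: 0.039
```

```bash
python3 - <<'E'
from h import *
pt=ctrl.camera_params("top");t=ctrl.grab_frame("top");s=ctrl.grab_frame("scene")
cv2.imwrite("pics/m4.png",np.hstack([cv2.resize(t[150:300,130:330],(400,300)),cv2.resize(s[150:270,250:410],(400,300))]))
go([.5507,-.0065,.034],.039)
E
```

```text
turn [ 0.002  0.    -0.002] shift mm [ 0.6 16.5  0.3]
turn [-3.139e+00  3.000e-03  0.000e+00] shift mm [  0.6 -16.5  -0.3]
pos [ 0.5511 -0.023   0.0346] q6 -0.23 t 8.6 F [-0.2  2.5  6.9] op 0.039
```

View pics/m4.png

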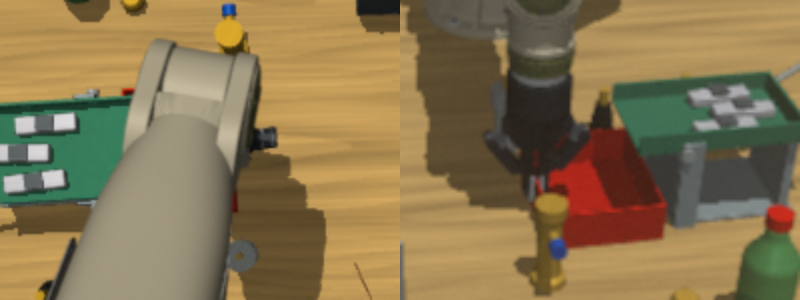

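The bin is past both posts, and its edge at (665,225) in the scene crop is just short of the stand's leg. I creep forward watching the force.

move_arm(deltas=[0,3,0,0,0,0,0,0,3,0,0,0,0,0,0,3,0,0,0,0,0,0,3,0,0,0,0,0])

```text
t: 9.0
position: [0.5509, -0.0138, 0.0346]
eef_rot: [0.707, -0.014, 0.707, 0.013]
ft_force: [0.3, -6.7, 4.7]
opening: 0.037
```

move_arm(deltas=[0,1,0,0,0,0,0,0,1,0,0,0,0,0,0,1,0,0,0,0,0])

```text
t: 9.3
position: [0.5507, -0.0109, 0.0346]
eef_rot: [0.707, -0.014, 0.707, 0.013]
ft_force: [0.9, -6.5, 6.0]
opening: 0.036
```

move_arm(deltas=[0,1,0,0,0,0,0,0,1,0,0,0,0,0])

```text
t: 9.5
position: [0.5507, -0.009, 0.0346]
eef_rot: [0.707, -0.014, 0.707, 0.013]
ft_force: [-0.3, -5.9, 5.1]
opening: 0.034
```

move_arm(deltas=[0,1,0,0,0,0,0,0,1,0,0,0,0,0])

```text
t: 9.7
position: [0.5506, -0.007, 0.0346]
eef_rot: [0.707, -0.014, 0.707, 0.013]
ft_force: [-0.1, -7.6, 5.3]
opening: 0.037
```

move_arm(deltas=[0,1,0,0,0,0,0,0,1,0,0,0,0,0])

```text
t: 9.9
position: [0.5506, -0.005, 0.0346]
eef_rot: [0.707, -0.014, 0.707, 0.013]
ft_force: [0.7, -7.0, 6.0]
opening: 0.037
```

move_arm(deltas=[0,1,0,0,0,0,0,0,1,0,0,0,0,0])

```text
t: 10.1
position: [0.5503, -0.0042, 0.0346]
eef_rot: [0.707, -0.015, 0.707, 0.012]
ft_force: [-1.9, -13.6, 6.3]
opening: 0.035
```

move_arm(deltas=[0,1,0,0,0,0,0,0,0,0,0,0,0,0])

```text
t: 10.3
position: [0.5501, -0.0041, 0.0346]
eef_rot: [0.707, -0.015, 0.707, 0.011]
ft_force: [-2.0, -14.9, 5.9]
opening: 0.041
```

```bash
python3 - <<'E'
from h import *
go([.5507,-.0045,.034],.039)
E
```

```text
turn [-0.002 -0.001  0.006] shift mm [ 0.6 -0.4  0.6]
turn [3.139e+00 1.000e-02 1.000e-03] shift mm [ 0.6  0.4 -0.6]
pos [ 0.5501 -0.0041  0.0346] q6 -0.19 t 10.3 F [ -2.  -14.9   5.9] op 0.041
```

Contact is firm at -15 N. I release, rise, and move over toward the bar.

move_arm(deltas=[0,-1,0,0,0,0,10,0,0,0,0,0,0,30,0,0,0,0,0,0,50,0,0,0,0,0,0,50,0,0,0,0,0,0,50,-15,0,0,0,0,0,50,-20,0,0,0,0,0,50,-30,0,0,0,0,0,50,-40,0,0,0,0,0,50,-40,0,0,0,0,0,50])

```text
t: 11.3
position: [0.5498, -0.002, 0.1802]
eef_rot: [0.707, -0.014, 0.707, 0.014]
ft_force: [0.4, -0.1, -0.0]
opening: 0.588
```

move_arm(deltas=[-40,0,0,0,0,0,60,-30,10,0,0,0,0,60,0,40,0,0,0,0,60,0,40,0,0,0,0,60,0,40,0,0,0,0,60,0,40,0,0,0,0,60,0,40,0,0,0,0,60,0,40,0,0,0,0,60,0,40,0,0,0,0,60,0,20,0,0,0,0,60])

```text
t: 12.3
position: [0.5374, 0.3107, 0.249]
eef_rot: [0.707, -0.015, 0.707, 0.015]
ft_force: [0.3, -0.6, -0.2]
opening: 0.703
```

```bash
python3 - <<'E'
from h import *
pt=ctrl.camera_params("top");ps=ctrl.camera_params("scene");t=ctrl.grab_frame("top");s=ctrl.grab_frame("scene")
pw=ctrl.camera_params("wrist");w=ctrl.grab_frame("wrist")
cv2.imwrite("pics/m5.png",np.vstack([np.hstack([cv2.resize(t[150:300,60:260],(400,300)),cv2.resize(s[150:270,250:410],(400,300))]),cv2.resize(w,(400,300)).repeat(1,0) if 0 else np.hstack([cv2.resize(w,(400,300)),np.zeros((300,400,3),np.uint8)])]))
try:
  r=fit([(pt,comp(red(t),(215,220)))],BIN,[.55,.06,.039]);print("bin",np.round(r[0],4),r[1])
  r=fit([(pt,comp(green(t),(157,226)))],TRAY,[.5453,.1314,.039]);print("tray",np.round(r[0],4),r[1])
except Exception as e: print(e)
print("bar wrist px",np.round(proj(pw,place(np.array([[-.048,.195,.158],[0,.195,.158],[.048,.195,.158]]),[.5453,.133,.039]))))
print([(np.round(d["location"]).tolist(),round(d["conf"],2)) for d in ctrl.tip_of("wrist","tray_grip")])
go([.5377,.328,.16],.039)
E
```

```text
bin [0.5469 0.0611 0.0361] 0.019559116881360472
tray [0.5453 0.1313 0.0381] 0.021952686447473946
bar wrist px [[313. 148.]
 [311. 225.]
 [309. 293.]]
[([312.0, 224.0], 0.87)]
turn [ 0.001 -0.001  0.001] shift mm [88.9 20.3  0.6]
turn [-3.14e+00 -1.00e-03 -1.00e-03] shift mm [ 88.9 -20.3  -0.6]
pos [0.5379 0.3077 0.2489] q6 0.35 t 12.5 F [-0.8 -0.6 -0.3] op 0.701
```

View pics/m5.png

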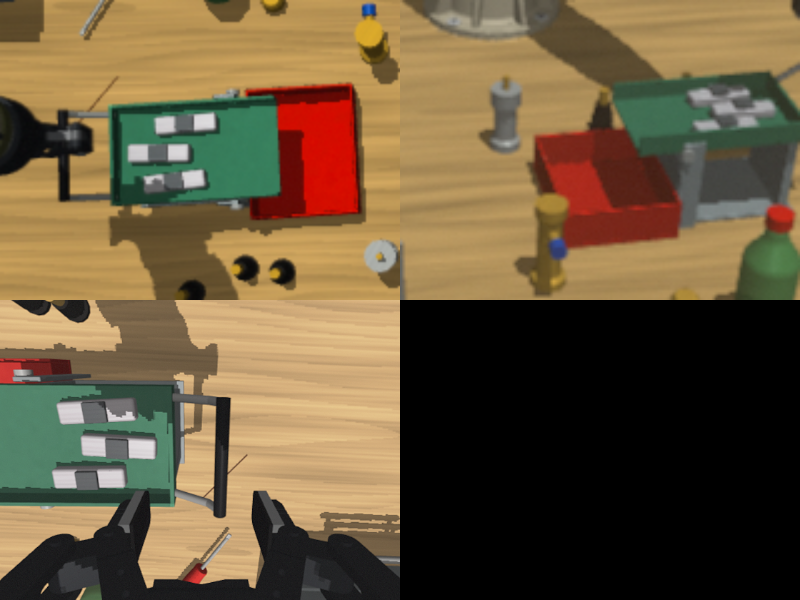

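The bin is snug and centred: the fit gives it within about 1 mm of the goal and 2 mrad of yaw. The bar at wrist pixel (311,222) agrees with the prediction and the network. I descend on it.

move_arm(deltas=[0,10,0,0,0,0,40,0,10,0.5,0,0,0,40,20,0,0,0,0,0,40,25,0,0,0,0,0,40,22,0,0,0,0,0,40,15,0,0,0,0,0,40,10,0,0,0,0,0,40,0,0,0,0,0,0,40], grip_force=40)

```text
t: 13.3
position: [0.5374, 0.327, 0.1559]
eef_rot: [0.706, -0.014, 0.708, 0.013]
ft_force: [0.1, -0.5, 1.2]
opening: 0.464
```

move_arm(deltas=[0,0,0,0,0,0,20,0,0,0,0,0,0,5,0,0,0,0,0,0,5,0,0,0,0,0,0,5,0,0,0,0,0,0,5])

```text
t: 13.8
position: [0.5387, 0.3285, 0.1586]
eef_rot: [0.708, -0.013, 0.706, 0.015]
ft_force: [-0.3, 5.1, 4.5]
opening: 0.122
```

```bash
python3 - <<'E'
from h import *
go([.5377,.328,.156],.039)
th=np.linspace(0,1.125,31);a=.251+th;q=201.3*np.c_[-np.sin(a),np.cos(a)]
d=np.round(np.diff(np.round(q,1),axis=0),1);print(d.tolist())
E
```

```text
turn [ 0.001  0.002 -0.002] shift mm [ 2.6 -0.5 -1. ]
turn [-3.141  0.004  0.004] shift mm [2.6 0.5 1. ]
pos [0.5387 0.3285 0.1586] q6 0.38 t 13.8 F [-0.3  5.1  4.5] op 0.122
[[-7.3, -2.0], [-7.2, -2.3], [-7.1, -2.6], [-7.0, -2.8], [-6.9, -3.0], [-6.7, -3.4], [-6.7, -3.6], [-6.5, -3.8], [-6.3, -4.1], [-6.2, -4.3], [-6.1, -4.5], [-5.8, -4.8], [-5.7, -4.9], [-5.5, -5.2], [-5.3, -5.4], [-5.1, -5.6], [-4.8, -5.8], [-4.7, -5.9], [-4.4, -6.1], [-4.2, -6.3], [-3.9, -6.4], [-3.8, -6.6], [-3.4, -6.7], [-3.2, -6.9], [-3.0, -6.9], [-2.7, -7.1], [-2.4, -7.1], [-2.1, -7.2], [-1.9, -7.4], [-1.6, -7.3]]
```

move_arm(deltas=[-7.3,-2,0,0,0,0,5,-7.2,-2.3,0,0,0,0,5,-7.1,-2.6,0,0,0,0,5,-7,-2.8,0,0,0,0,5,-6.9,-3,0,0,0,0,5])

```text
t: 14.3
position: [0.5391, 0.3165, 0.1934]
eef_rot: [0.707, -0.013, 0.706, 0.016]
ft_force: [1.4, 7.7, -1.4]
opening: 0.122
```

move_arm(deltas=[-6.7,-3.4,0,0,0,0,5,-6.7,-3.6,0,0,0,0,5,-6.5,-3.8,0,0,0,0,5,-6.3,-4.1,0,0,0,0,5,-6.2,-4.3,0,0,0,0,5])

```text
t: 14.8
position: [0.5398, 0.298, 0.2264]
eef_rot: [0.708, -0.012, 0.706, 0.016]
ft_force: [0.9, 10.2, 1.3]
opening: 0.121
```

move_arm(deltas=[-6.1,-4.5,0,0,0,0,5,-5.8,-4.8,0,0,0,0,5,-5.7,-4.9,0,0,0,0,5,-5.5,-5.2,0,0,0,0,5,-5.3,-5.4,0,0,0,0,5,-5.1,-5.6,0,0,0,0,5,-4.8,-5.8,0,0,0,0,5,-4.7,-5.9,0,0,0,0,5,-4.4,-6.1,0,0,0,0,5,-4.2,-6.3,0,0,0,0,5])

```text
t: 15.8
position: [0.5418, 0.2446, 0.2803]
eef_rot: [0.709, -0.012, 0.705, 0.018]
ft_force: [-3.3, 12.5, 13.0]
opening: 0.117
```

move_arm(deltas=[-3.9,-6.4,0,0,0,0,5,-3.8,-6.6,0,0,0,0,5,-3.4,-6.7,0,0,0,0,5,-3.2,-6.9,0,0,0,0,5,-3,-6.9,0,0,0,0,5,-2.7,-7.1,0,0,0,0,5,-2.4,-7.1,0,0,0,0,5,-2.1,-7.2,0,0,0,0,5,-1.9,-7.4,0,0,0,0,5,-1.6,-7.3,0,0,0,0,5])

```text
t: 16.8
position: [0.5444, 0.1721, 0.3076]
eef_rot: [0.708, -0.013, 0.706, 0.015]
ft_force: [-1.6, 4.1, 12.2]
opening: 0.121
```

move_arm(deltas=[0,0,0,0,0,0,5,0,0,0,0,0,0,5,0,0,0,0,0,0,5,0,0,0,0,0,0,5,0,0,0,0,0,0,5,0,0,0,0,0,0,5,0,0,0,0,0,0,5,0,0,0,0,0,0,5,0,0,0,0,0,0,5,0,0,0,0,0,0,5])

```text
t: 17.8
position: [0.5444, 0.1719, 0.3076]
eef_rot: [0.708, -0.013, 0.706, 0.014]
ft_force: [-1.2, 3.8, 11.4]
opening: 0.115
```

```bash
python3 - <<'E'
from h import *
t=ctrl.grab_frame("top");s=ctrl.grab_frame("scene")
cv2.imwrite("pics/m6.png",np.hstack([cv2.resize(t[150:300,60:260],(400,300)),cv2.resize(s[130:250,270:430],(400,300))]))
go([.5377,.175,.304],.039)
E
```

```text
turn [ 0.     0.004 -0.001] shift mm [ 3.6  3.3 -6.6]
turn [-3.141e+00  2.000e-03  6.000e-03] shift mm [ 3.6 -3.3  6.6]
pos [0.5444 0.1719 0.3076] q6 0.13 t 17.9 F [-2.   3.  12.4] op 0.118
```

View pics/m6.png

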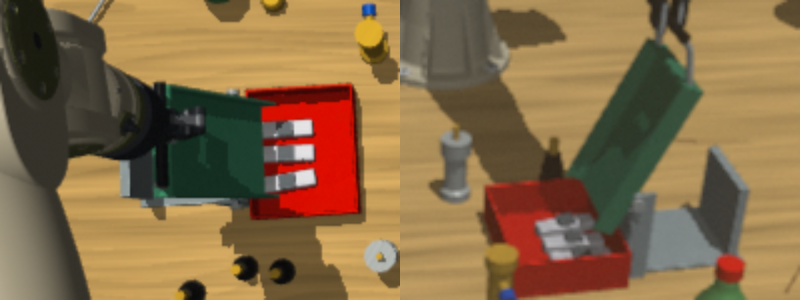

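All three weights are in the bin, at top crop (288,128), (288,153) and (290,180), possibly with tail ends near the lip. I lower part-way slowly, reversing the arc, and look again.

move_arm(deltas=[1.6,7.3,0,0,0,0,5,1.9,7.4,0,0,0,0,5,2.1,7.2,0,0,0,0,5,2.4,7.1,0,0,0,0,5,2.7,7.1,0,0,0,0,5,3,6.9,0,0,0,0,5,3.2,6.9,0,0,0,0,5,3.4,6.7,0,0,0,0,5,3.8,6.6,0,0,0,0,5,3.9,6.4,0,0,0,0,5])

```text
t: 18.9
position: [0.5419, 0.2414, 0.2784]
eef_rot: [0.708, -0.014, 0.706, 0.014]
ft_force: [0.9, 0.6, 2.1]
opening: 0.122
```

```bash
python3 - <<'E'
from h import *
t=ctrl.grab_frame("top");s=ctrl.grab_frame("scene")
cv2.imwrite("pics/m7.png",np.hstack([cv2.resize(t[180:270,170:250],(356,400),interpolation=2),cv2.resize(s[175:250,290:370],(427,400),interpolation=2)]))
go([.5377,.175,.304],.039)
E
```

```text
turn [ 0.001  0.002 -0.001] shift mm [-26.2 -66.9  -6.8]
turn [-3.14e+00  2.00e-03  4.00e-03] shift mm [-26.2  66.9   6.8]
pos [0.5419 0.2421 0.2778] q6 0.24 t 19.0 F [0.4 3.5 5.1] op 0.121
```

View pics/m7.png

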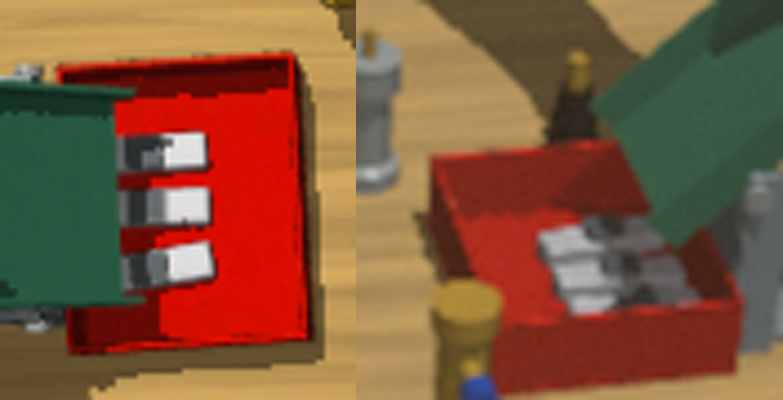

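The weights lie flat on the bin floor and the rising lip didn't move them. I continue lowering.

move_arm(deltas=[4.2,6.3,0,0,0,0,5,4.4,6.1,0,0,0,0,5,4.7,5.9,0,0,0,0,5,4.8,5.8,0,0,0,0,5,5.1,5.6,0,0,0,0,5,5.3,5.4,0,0,0,0,5,5.5,5.2,0,0,0,0,5,5.7,4.9,0,0,0,0,5,5.8,4.8,0,0,0,0,5,6.1,4.5,0,0,0,0,5])

```text
t: 20.0
position: [0.5399, 0.2961, 0.2249]
eef_rot: [0.707, -0.014, 0.707, 0.014]
ft_force: [2.7, 4.7, 4.2]
opening: 0.12
```

move_arm(deltas=[6.2,4.3,0,0,0,0,5,6.3,4.1,0,0,0,0,5,6.5,3.8,0,0,0,0,5,6.7,3.6,0,0,0,0,5,6.7,3.4,0,0,0,0,5,6.9,3,0,0,0,0,5,7,2.8,0,0,0,0,5,6,2.2,0,0,0,0,5,4,1.3,0,0,0,0,5,3,1,0,0,0,0,5])

```text
t: 21.0
position: [0.5388, 0.3254, 0.165]
eef_rot: [0.707, -0.014, 0.707, 0.014]
ft_force: [4.0, 4.3, 1.1]
opening: 0.122
```

move_arm(deltas=[1.5,0.5,0,0,0,0,5,1.5,0.5,0,0,0,0,5,1.5,0.4,0,0,0,0,5])

```text
t: 21.3
position: [0.5388, 0.3267, 0.1608]
eef_rot: [0.707, -0.014, 0.707, 0.014]
ft_force: [3.4, 4.8, 0.6]
opening: 0.121
```

move_arm(deltas=[1,0.3,0,0,0,0,5,1,0.3,0,0,0,0,5,0,0,0,0,0,0,5])

```text
t: 21.6
position: [0.5388, 0.3273, 0.1588]
eef_rot: [0.707, -0.014, 0.707, 0.014]
ft_force: [4.0, 4.1, 1.7]
opening: 0.124
```

move_arm(deltas=[1,0.3,0,0,0,0,5,0,0,0,0,0,0,5])

```text
t: 21.8
position: [0.5388, 0.3275, 0.1578]
eef_rot: [0.707, -0.014, 0.707, 0.014]
ft_force: [3.7, 4.9, 0.9]
opening: 0.12
```

move_arm(deltas=[1,0.2,0,0,0,0,5,1,0.2,0,0,0,0,5,0,0,0,0,0,0,5])

```text
t: 22.1
position: [0.5387, 0.328, 0.1558]
eef_rot: [0.707, -0.014, 0.707, 0.014]
ft_force: [4.1, 4.6, 1.9]
opening: 0.123
```

move_arm(deltas=[1,0,0,0,0,0,5,1,0,0,0,0,0,5,0,0,0,0,0,0,5])

```text
t: 22.4
position: [0.5387, 0.3285, 0.154]
eef_rot: [0.707, -0.013, 0.707, 0.014]
ft_force: [4.0, 5.9, 1.3]
opening: 0.122
```

```bash
python3 - <<'E'
from h import *
pt=ctrl.camera_params("top");ps=ctrl.camera_params("scene");t=ctrl.grab_frame("top");s=ctrl.grab_frame("scene")
w=ctrl.grab_frame("wrist")
cv2.imwrite("pics/m8.png",np.hstack([cv2.resize(s[150:270,280:440],(400,300)),cv2.resize(w,(400,300))]))
m0=green(cv2.imread("pics/scene0.png"))[170:240,330:415];m1=green(s)[170:240,330:415];print("scene green diff px",(m0^m1).sum(),m0.sum(),m1.sum())
go([.5377,.328,.156],.039)
E
```

```text
scene green diff px 540 542 1030
turn [ 0.     0.001 -0.001] shift mm [-2.  -0.5 -1.1]
turn [-3.141e+00  2.000e-03  2.000e-03] shift mm [-2.   0.5  1.1]
pos [0.5387 0.3285 0.154 ] q6 0.38 t 22.55 F [3.  4.9 1. ] op 0.119
```

View pics/m8.png

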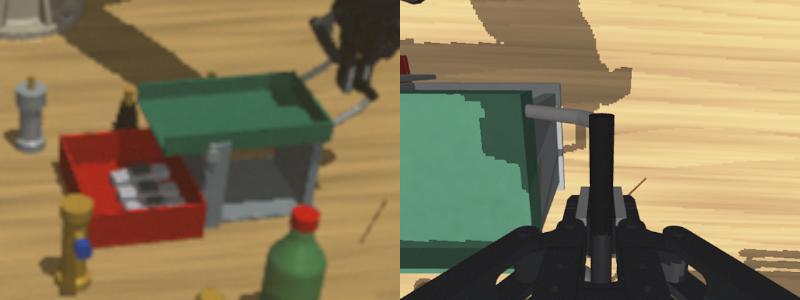

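move_arm(deltas=[1,0,0,0,0,0,5,1,0,0,0,0,0,5,0,0,0,0,0,0,5])

```text
t: 22.85
position: [0.5388, 0.3285, 0.1538]
eef_rot: [0.708, -0.013, 0.706, 0.015]
ft_force: [-0.6, 4.4, 10.7]
opening: 0.124
```

move_arm(deltas=[1,0,0,0,0,0,5,1,0,0,0,0,0,5,0,0,0,0,0,0,5])

```text
t: 23.15
position: [0.5388, 0.3286, 0.1537]
eef_rot: [0.708, -0.013, 0.706, 0.015]
ft_force: [-3.0, 2.5, 19.5]
opening: 0.121
```

The tray is on its stop (+19 N). I ease off the press, open and rise.

move_arm(deltas=[-1.5,0,0,0,0,0,5,-1.5,0,0,0,0,0,5,0,0,0,0,0,0,5,0,0,0,0,0,0,16,0,0,0,0,0,0,25,0,0,0,0,0,0,40,0,0,0,0,0,0,40,0,0,0,0,0,0,40])

```text
t: 23.95
position: [0.5377, 0.3274, 0.1529]
eef_rot: [0.707, -0.014, 0.707, 0.014]
ft_force: [0.5, 0.4, 0.8]
opening: 0.467
```

move_arm(deltas=[-10,0,0,0,0,0,40,-20,0,0,0,0,0,40,-30,0,0,0,0,0,40,-40,0,0,0,0,0,40,-20,20,0,0,0,0,40,0,40,0,0,0,0,40,0,30,0,0,0,0,40,0,10,0,0,0,0,40,0,0,0,0,0,0,40])

```text
t: 24.85
position: [0.5337, 0.4288, 0.2734]
eef_rot: [0.707, -0.015, 0.707, 0.015]
ft_force: [0.2, -0.8, 0.6]
opening: 0.468
```

```bash
python3 - <<'E'
from h import *
pt=ctrl.camera_params("top");t=ctrl.grab_frame("top");s=ctrl.grab_frame("scene")
cv2.imwrite("pics/m9.png",np.vstack([np.hstack([cv2.resize(t[110:310,60:300],(480,400)),cv2.resize(s[160:300,270:380],(314,400))])]))
r=fit([(pt,comp(red(t),(225,220)))],BIN,[.55,.06,.039]);print("bin",np.round(r[0],4),r[1])
r=fit([(pt,comp(green(t),(157,226)))],TRAY,[.5453,.1314,.039]);print("tray",np.round(r[0],4),r[1])
go([.5,.3,.2],.039)
E
```

```text
bin [0.5469 0.0612 0.0364] 0.0193679229339192
tray [0.5453 0.131  0.0369] 0.021124746131182204
turn [ 0.    -0.     0.001] shift mm [  73.5 -125.5  -39. ]
turn [-3.141e+00 -1.000e-03 -0.000e+00] shift mm [ 73.5 125.5  39. ]
pos [0.5341 0.427  0.2735] q6 0.52 t 24.95 F [ 0.2  0.1 -0.3] op 0.47
```

View pics/m9.png

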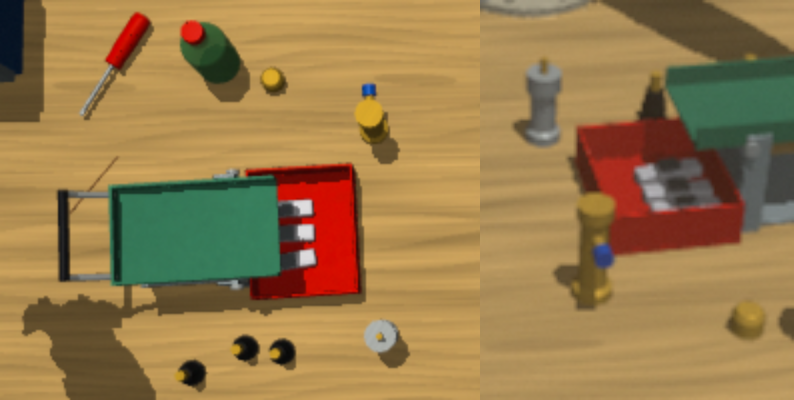

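The tray is level and empty, the three weights are in the bin, and the bin is snug and centred. Nothing else has moved and the arm is clear of everything, so I hand in.

```bash
python3 -c "
from plant import ctrl
print(ctrl.close_job())"
```

```text
the job is handed in; nothing more can be done
None
```

The job is done and handed in at about 25 s. No verdict was reported.

- **Bin:** I gripped the red bin by its rear wall and slid it between the posts until it met the stand at about 15 N. The last camera fit puts it 1 mm off centre, with yaw within 1 mrad of the tray. By the pictures, both posts, the stems, the cap and the spray bottle look unmoved. I did not measure them again.
- **Pour:** I lifted the tray to about 1.1 rad and held it for a second. All three weights slid off and lie in the bin.
- **Tray:** I lowered it until the stop pushed back at about 19 N, eased off, let go and backed away. The last picture shows it level and empty.

Two checks disagreed slightly:
- **Stand position:** contact came about 2.5 mm further along than the image estimate.
- **Bar in the grip:** it sat about 5 mm lower on release than when I gripped it. I took the tray's stop from the force rather than the height.

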